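Start the bobbin winder at full speed

TASK

Start the twin bobbin winder on its empty bobbin, the bare metal one: with your fingertips, first push the blue-ended paddle beside that bobbin fully in until it stops, then slide the red speed lever of the same half away from the robot, past its first notch, all the way to the second stop, and leave both there. Leave the other half's paddle and lever as they are, keep both bobbins down on their spindles, and do not move or lift the thread, tape measure, dish and chalk around.

Things in the scene. Friction and masses are not known exactly. Their poses are not given: they have to be found in the camera images.
- winder: The twin bobbin winder, a heavy fixed beige box 250 x 360 mm, flat deck 60 mm above the table. Origin: centre of its underside, on the table. Its x axis points from its front edge (robot side) to its back, z up. It stands turned up to 0.3 rad about the vertical. Left and right below mean its +y and -y half; both halves have the same layout (not mirrored).
- empty_bobbin_mid (a point): Middle of the EMPTY bobbin: bare aluminium, thin core between two flanges, 32 mm diameter, 16 mm high, standing loosely on one of the two spindles (either side). Its underside is 4 mm above the deck.
- wound_bobbin_mid (a point): Middle of the full bobbin, same size, wound with red thread, on the other spindle.
- spindle_left (a point): Point on the axis of the left spindle (a 6 mm pin standing 24 mm above the deck), 12 mm above the deck: the middle of a seated bobbin. At (50, 115, 72) mm in the winder's frame.
- lever_left (a joint): Travel (m) of the left speed lever, sliding along the winder's +x on the front of the deck: 0 = off (nearest the robot), 0.030 = first notch (slow), 0.060 = second, end stop (fast). Sprung notches, 2 mm of play: 6 to 9 N to push over the hump at 0.015 and over that at 0.045. Let go within about 5 mm of a hump's top it may stay there; before it, it falls back; from 0.052 on it runs to the end stop and stays. Starts at off.
- knob_left (a point): Middle of the left lever's red knob, a block 14 mm along the slot, 30 mm across, its top 32 mm and underside 8 mm above the deck; this point is 20 mm above the deck. Moves with the lever; at off it is at (-85, 50, 80) mm in the winder's frame.
- paddle_left (a joint): Angle (rad) of the left paddle, an aluminium arm (8 mm wide, 75 mm long, from 8 to 16 mm above the deck) on an upright hinge at (85, 93.5) mm of the winder's frame. 0 = swung out; 0.6 = fully in, its stop, where the arm points along the winder's -x close beside the bobbin on its -y side. Pushing the post towards the winder's +y closes it. Light friction (about 1 N at the post), stays where left.
- post_left (a point): Middle of the blue upright post at the end of the left paddle's arm: 14 mm diameter, from 6 to 32 mm above the deck; this point is 19 mm above the deck. Moves with the paddle: fully in it is at (10, 93.5, 79) mm of the winder's frame.
- spindle_right (a point): Point on the axis of the right spindle (a 6 mm pin standing 24 mm above the deck), 12 mm above the deck: the middle of a seated bobbin. At (50, -55, 72) mm in the winder's frame.
- lever_right (a joint): Travel (m) of the right speed lever, sliding along the winder's +x on the front of the deck: 0 = off (nearest the robot), 0.030 = first notch (slow), 0.060 = second, end stop (fast). Sprung notches, 2 mm of play: 6 to 9 N to push over the hump at 0.015 and over that at 0.045. Let go within about 5 mm of a hump's top it may stay there; before it, it falls back; from 0.052 on it runs to the end stop and stays. Starts at off.
- knob_right (a point): Middle of the right lever's red knob, a block 14 mm along the slot, 30 mm across, its top 32 mm and underside 8 mm above the deck; this point is 20 mm above the deck. Moves with the lever; at off it is at (-85, -120, 80) mm in the winder's frame.
- paddle_right (a joint): Angle (rad) of the right paddle, an aluminium arm (8 mm wide, 75 mm long, from 8 to 16 mm above the deck) on an upright hinge at (85, -76.5) mm of the winder's frame. 0 = swung out; 0.6 = fully in, its stop, where the arm points along the winder's -x close beside the bobbin on its -y side. Pushing the post towards the winder's +y closes it. Light friction (about 1 N at the post), stays where left.
- post_right (a point): Middle of the blue upright post at the end of the right paddle's arm: 14 mm diameter, from 6 to 32 mm above the deck; this point is 19 mm above the deck. Moves with the paddle: fully in it is at (10, -76.5, 79) mm of the winder's frame.
- white_cone: Bystander: cream thread cone, red foot, 68 mm across, 117 mm tall, on the table. Origin under its centre.
- teal_cone: Bystander: teal thread cone, 68 mm across, 117 mm tall, on the table. Origin under its centre.
- tape_measure: Bystander: round yellow tape measure, 60 mm across, 20 mm high, on the table. Origin under its centre.
- blue_spool: Bystander: small blue thread spool, 36 mm across, 32 mm high, standing on the middle of the winder's deck near its back edge. Origin under its centre.
- pin_dish: Bystander: steel pin dish, 90 mm across, 28 mm high, on the table. Origin under its centre.
- chalk_block: Bystander: white and blue marking chalk holder, 50 x 35 x 12 mm, on the table. Origin under its centre.

How it is judged:
On the way, in this order (a step that is already met when the one before it is completed fails the run):
1. the empty bobbin's paddle is fully in, its lever still off (((horizontal distance between empty_bobbin_mid and spindle_left below 0.03 m and (value of joint paddle_left above 0.52 rad and value of joint lever_left below 0.01 m)) or (horizontal distance between empty_bobbin_mid and spindle_right below 0.03 m and (value of joint paddle_right above 0.52 rad and value of joint lever_right below 0.01 m)))), for 0.1 s.
2. the lever of the same half is at its second stop (((horizontal distance between empty_bobbin_mid and spindle_left below 0.03 m and (value of joint lever_left above 0.055 m and value of joint paddle_left above 0.52 rad)) or (horizontal distance between empty_bobbin_mid and spindle_right below 0.03 m and (value of joint lever_right above 0.055 m and value of joint paddle_right above 0.52 rad)))), for 0.2 s.
At the end, for the whole second after the job is handed in: On the half that carries the empty bobbin the paddle is in (beyond 0.52 of 0.6 rad) and the lever at its second stop (beyond 55 of 60 mm); the other half's lever is off (under 10 mm) and its paddle still out (under 0.33 rad); both bobbins sit on their spindles (within 8 mm) (((horizontal distance between empty_bobbin_mid and spindle_left below 0.03 m and (value of joint paddle_left above 0.52 rad and value of joint lever_left above 0.055 m and value of joint lever_right below 0.01 m and value of joint paddle_right below 0.33 rad)) or (horizontal distance between empty_bobbin_mid and spindle_right below 0.03 m and (value of joint paddle_right above 0.52 rad and value of joint lever_right above 0.055 m and value of joint lever_left below 0.01 m and value of joint paddle_left below 0.33 rad))) and (distance between empty_bobbin_mid and spindle_left below 0.008 m or distance between empty_bobbin_mid and spindle_right below 0.008 m) and (distance between wound_bobbin_mid and spindle_left below 0.008 m or distance between wound_bobbin_mid and spindle_right below 0.008 m)); the robot touches nothing.
It fails at once if a bobbin is lifted or knocked off its spindle (not ((distance between empty_bobbin_mid and spindle_left below 0.008 m or distance between empty_bobbin_mid and spindle_right below 0.008 m) and (distance between wound_bobbin_mid and spindle_left below 0.008 m or distance between wound_bobbin_mid and spindle_right below 0.008 m))).
It fails at once if the wrong half's lever or paddle is operated ((horizontal distance between empty_bobbin_mid and spindle_left below 0.03 m and (value of joint lever_right above 0.015 m or value of joint paddle_right above 0.35 rad or distance of post_right from where it was at the start of the episode above 0.015 m)) or (horizontal distance between empty_bobbin_mid and spindle_right below 0.03 m and (value of joint lever_left above 0.015 m or value of joint paddle_left above 0.35 rad or distance of post_left from where it was at the start of the episode above 0.015 m))).
It fails at once if a bystander is moved more than 25 mm or lifted (distance of any of white_cone, teal_cone, tape_measure, blue_spool, pin_dish, chalk_block from where it was at the start of the episode above 0.025 m).
It also fails if it takes over 35 s, if anything falls off the work surface, if the arm or the gripper's body presses on something with over 40 N, if the wrist force passes 120 N, or if a joint passes its speed limit or range.

ROBOT

A 7-joint arm with a two-finger parallel gripper is mounted at the origin on the work surface. World frame = base frame: x ahead of the robot, y to its left, z up, the work surface at z = 0. Lengths are in m, angles in rad, forces in N, time in s.
With the tool pointing down it reaches from about 0.425 to 0.95 m from the base axis. Payload 4.7 kg.
Tool frame: the origin (TCP) lies between the finger pads; the fingertips stand ctrl.finger_overhang ahead of it and the grasp point (between the pads) lies 11 mm behind it (ctrl.finger_overhang is the distance from the TCP to the fingertips, in m); z points along the fingers, y is the direction in which the jaws open and shut (so a half turn about z gives the same grasp; the last joint's range is limited). The gripper opens to 85 mm and grips with 20 to 120 N. Pads are 22 mm wide; open, the fingers measure 114 mm over their backs; the gripper's body (76 mm by 85 mm) begins 54 mm behind the grasp point. The pads swing forward as they close: fully open they stand 13 mm farther back than shut.
Start: joints at [1.256, 0.469, -0.049, 1.532, 0.024, 1.141, -0.082], TCP at [0.19, -0.648, 0.239] pointing down, gripper open.
Joint ranges: [-2.59, 2.59], [-0.33, 1.99], [-1.39, 1.29], [0.1, 2.45], [-1.04, 4.18], [0.21, 1.99], [-2.66, 2.66]. Speed limits (rad/s): [2.57, 2.57, 3.14, 3.14, 3.14, 3.14, 3.14].

INTERFACE

Orientations are given as a unit quaternion [x, y, z, w].
In Python, from workcell import ctrl gives the robot as it stands. The module is installed in compiled form; this text tells all that it offers.
- The arm moves only by the tool drive_tool, never from a script. Its argument "series" is a list of rows, each an object of numbers: "gripper": the finger opening in mm, from 0 to 85.4; "x", "y", "z": the shift along the tool's x, y, z in mm; "roll": the turn about the tool's z in degrees. In form: [{"gripper": .., "x": .., "y": .., "z": .., "roll": ..}, ...]. A call has 1 to 5 rows; each row shifts and turns the commanded pose from where the row before left it, along the tool's axes as they then stand; what a row does not reach is not made up. A row lasts 1/10 s, in which the tool goes at most 50 mm and 8.59 degrees, less where a joint would pass 70% of its speed; a pose out of reach is approached as far as the arm can. A call with a gripper value outside its range is refused whole. The fingers move at their own pace and stop on an object; the grip force is fixed at half the most. Time passes only in rows, so rows that do not move let the fingers close. It gives the time, the measured TCP pose, the force and the opening at its end, in the units of the state.
- ctrl.sense(): the state, without advancing time (a new reading comes with each control period).
- ctrl.read_camera(name): name is "side" or "top"; returns a dict with "pixels" (480x640x3 uint8, blue, green, red), "z_map" (480x640 float32, m along the optical axis (not along the pixel's ray), 0 where there is no reading), "fx", "fy", "cx", "cy" (pixels), "rvec" (rotation vector, rad) and "tvec" (3), from world to camera coordinates, as OpenCV has them. Camera axes: x right, y down, z forward; pixel columns grow to the right and rows downward; lengths in m; the calibration is good to about 2 mm. A picture is of the moment at which its call begins.
- ctrl.sign_off(): hands the job in, once; it reports no verdict.
The state is a dict: "time": time; "joint_pos": joint angles; "joint_velocities": joint speeds; "tau": joint torques, N m; "ee_pos": TCP position; "orientation": TCP orientation; "force": force on the tool from outside, world axes, zero at the start; "wrist_torque": the same for the moment, N m; "finger_gap": finger opening in m.
Only numpy, scipy, OpenCV 4.12 (cv2) and the standard library are available. Lean on these libraries where they do the work, as an engineer would, in place of code of your own. Each camera call takes 0.05 s, during which the arm holds its last target.

## Working session

There is one attempt and no reset: what is moved stays moved. The work goes in short steps, Python scripts to look and compute and a tool call to move; the robot and the scene stay as the last step left them, time stands still between calls to the robot, and variables do not carry over. Pictures are saved under pics/ and viewed, and the job is handed in when it is done.

Besides the shell and the picture viewer there is one more tool, called after "Emit:" by a JSON object that holds its "name" and its "arguments", one argument or row to a line. drive_tool: Moves the arm, as the interface text tells. Its arguments: {"type":"object","properties":{"series":{"type":"array"}},"required":["series"]}

```bash
mkdir -p pics; cat > h.py <<'E'
import numpy as np, cv2
from workcell import ctrl
def cam(n):
    d=ctrl.read_camera(n); d['R']=cv2.Rodrigues(np.array(d['rvec'],float))[0]; d['t']=np.array(d['tvec'],float).ravel(); return d
def ray(d,u,v,z):
    r=d['R'].T@np.array([(u-d['cx'])/d['fx'],(v-d['cy'])/d['fy'],1]); c=-d['R'].T@d['t']
    return c+r*(z-c[2])/r[2]
def pt(d,u,v):
    Z=d['z_map'][int(v),int(u)]; return d['R'].T@(np.array([(u-d['cx'])/d['fx']*Z,(v-d['cy'])/d['fy']*Z,Z])-d['t'])
def proj(d,p):
    q=d['R']@np.array(p)+d['t']; return d['fx']*q[0]/q[2]+d['cx'],d['fy']*q[1]/q[2]+d['cy']
E
python3 - <<'E'
from h import *
for n in('top','side'):
    d=cam(n); cv2.imwrite(f'pics/{n}0.png',d['pixels']); print(n,d['fx'],-d['R'].T@d['t'])
    np.savez(f'{n}0.npz',**d)
print(ctrl.sense(),ctrl.finger_overhang)
E
```

```text
top 447.887098722188 [ 0.4517005  -0.01707295  1.07969877]
side 520.7193063315399 [-0.12822767  0.63772287  0.82845641]
{'time': 0.1, 'joint_pos': array([ 1.25610421,  0.46935488, -0.04857562,  1.53351599,  0.02408936,
        1.14099698, -0.082298  ]), 'joint_velocities': array([-0.00068496, -0.00135973,  0.00133931, -0.0027112 ,  0.00132647,
       -0.00156626, -0.00099312]), 'tau': array([ 7.71992381e-04, -5.11518037e+01, -4.70309670e-02, -2.38391072e+01,
        1.07926354e-02,  4.39652169e-03, -2.72137709e-05]), 'ee_pos': array([ 0.19016553, -0.64715735,  0.23839502]), 'orientation': array([ 9.89806793e-01,  1.42414181e-01, -1.47861899e-04, -8.32072433e-04]), 'force': array([-0.26020217,  0.76584657,  0.42418402]), 'wrist_torque': array([0.00516039, 0.01135333, 0.01300084]), 'finger_gap': 0.08537922026690975} 0.008
```

View pics/top0.png

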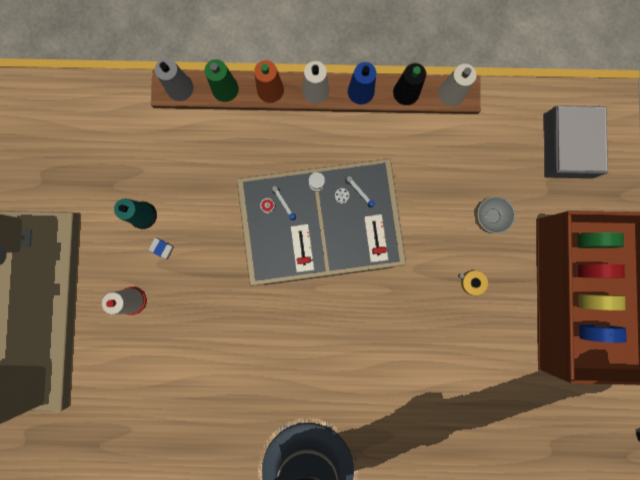

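View pics/side0.png

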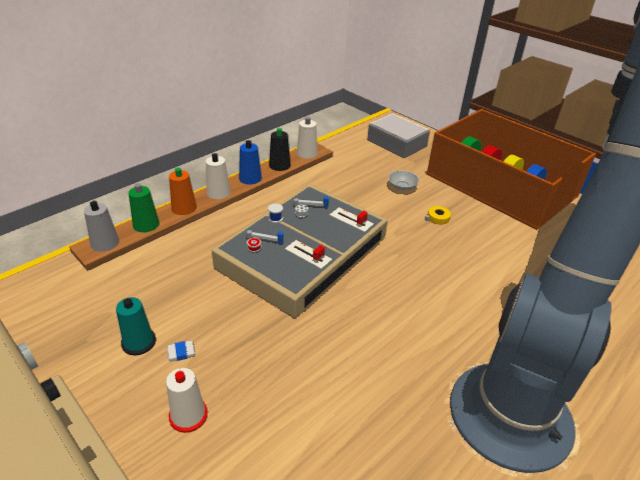

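The empty bobbin is at top pixel (342,196), so it is on the right half. The wound one is at (267,205). The right post is at about (371,203) and the right knob at about (379,251). Now I'll measure these.

```bash
cat > meas.py <<'E'
from h import *
def blobs(d,kind):
    hsv=cv2.cvtColor(d['pixels'],cv2.COLOR_BGR2HSV)
    if kind=='red': m=cv2.inRange(hsv,(0,150,90),(6,255,255))|cv2.inRange(hsv,(174,150,90),(180,255,255))
    else: m=cv2.inRange(hsv,(105,140,60),(125,255,255))
    n,l,s,c=cv2.connectedComponentsWithStats(m)
    return [(c[i],s[i]) for i in range(1,n) if s[i][4]>=12]
def winder_fit(W,P):
    W=np.array(W);P=np.array(P);a=W-W.mean(0);b=P-P.mean(0)
    th=np.arctan2((a[:,0]*b[:,1]-a[:,1]*b[:,0]).sum(),(a*b).sum())
    R=np.array([[np.cos(th),-np.sin(th)],[np.sin(th),np.cos(th)]])
    o=P.mean(0)-R@W.mean(0); return th,o,P-(W@R.T+o)
E
python3 - <<'E'
from meas import *
for n in('top','side'):
    d=dict(np.load(f'{n}0.npz'))
    for k in('red','blue'):
        for c,s in blobs(d,k):
            p=ray(d,*c,0.085)
            if 0.35<p[0]<0.9 and abs(p[1])<.3: print(n,k,c.round(1),s,p.round(4),pt(d,*c.round()).round(4))
d=dict(np.load('top0.npz'))
im=cv2.resize(d['pixels'][150:290,230:410],None,fx=4.4,fy=4.2,interpolation=cv2.INTER_CUBIC)
cv2.imwrite('pics/topz.png',im)
E
```

```text
top red [267.1 205. ] [262 200  11  11  57] [0.6076 0.1041 0.085 ] [0.6076 0.1044 0.0847]
top red [378.9 250. ] [373 247  13   7  64] [ 0.511  -0.1471  0.085 ] [ 0.5108 -0.1465  0.091 ]
top red [303.5 259.9] [298 257  12   7  59] [0.4859 0.0201 0.085 ] [0.4855 0.0208 0.0948]
top blue [361.6  83.3] [349  63  27  41 686] [ 0.8915 -0.1041  0.085 ] [ 0.8777 -0.1021  0.1176]
top blue [371.1 203.4] [369 201   6   6  28] [ 0.6154 -0.1286  0.085 ] [ 0.6151 -0.1276  0.0922]
top blue [292.  216.3] [289 214   6   6  27] [0.5831 0.0478 0.085 ] [0.5826 0.0473 0.0935]
side red [361.6 217. ] [357 211  10  13  99] [ 0.5063 -0.1472  0.085 ] [ 0.4998 -0.1408  0.0917]
side red [253.4 241.5] [248 238  12   8  51] [0.6032 0.1043 0.085 ] [0.6061 0.1031 0.0839]
side red [318.3 252. ] [313 245  12  15 125] [0.4812 0.0199 0.085 ] [0.4752 0.0268 0.0929]
side red [253.7 248.3] [248 246  12   5  29] [0.5841 0.1183 0.085 ] [0.5979 0.1074 0.0709]
side blue [249.2 164.5] [240 144  21  40 724] [ 0.8711 -0.0911  0.085 ] [ 0.8743 -0.0929  0.0842]
side blue [325.6 201.1] [324 196   5  11  44] [ 0.61   -0.1281  0.085 ] [ 0.6096 -0.129   0.085 ]
side blue [275.2 216.4] [270 213  11   8  63] [0.6432 0.0073 0.085 ] [ 0.6542 -0.0011  0.0758]
side blue [280.  236.7] [278 231   5  12  56] [0.5771 0.0485 0.085 ] [0.5748 0.0504 0.0865]
```

View pics/topz.png

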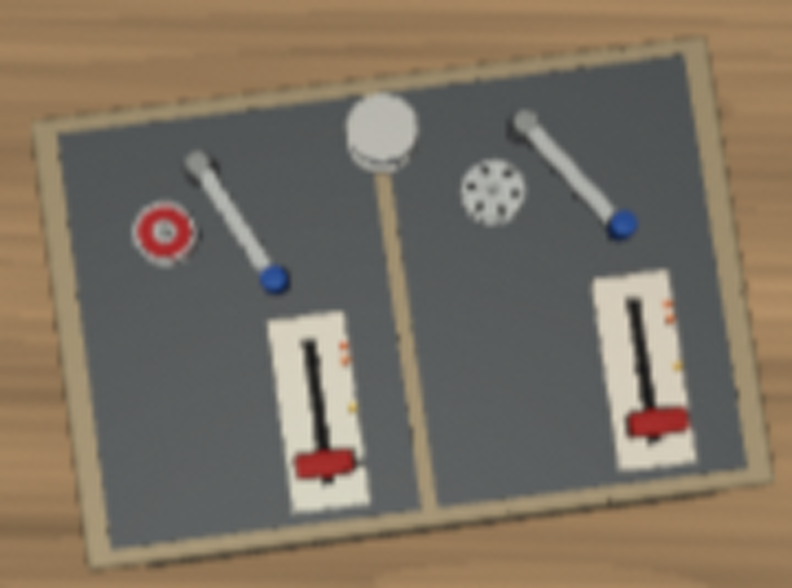

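The zoom shows the bare bobbin with holes in its flange at (342,195.5) on the right half. Its paddle is swung out and both levers are off.

```bash
python3 - <<'E'
from meas import *
d=dict(np.load('top0.npz'))
P=[ray(d,378.9,250.3,.091)[:2],ray(d,303.5,260.1,.091)[:2],ray(d,267.1,205,.080)[:2],ray(d,342.0,195.5,.080)[:2]]
W=[(-85,-120),(-85,50),(50,115),(50,-55)]
th,o,res=winder_fit(np.array(W)/1000,P); print(th,o,(res*1000).round(1))
R=np.array([[np.cos(th),-np.sin(th)],[np.sin(th),np.cos(th)]])
q=ray(d,371.1,203.4,.092)[:2]; w=R.T@(q-o); print('post R',q,w, np.arctan2(-(w[1]+.0765),.085-w[0]))
ql=ray(d,292,216.3,.092)[:2]; w=R.T@(ql-o); print('post L',ql,w, np.arctan2(-(w[1]-.0935),.085-w[0]))
for nm,c in dict(postin=(.01,-.0765),knob=(-.085,-.12),knobend=(-.025,-.12)).items(): print(nm,R@np.array(c)+o)
hx=R@[1,0]; print('hx',hx)
from scipy.spatial.transform import Rotation as Ro
s=ctrl.sense(); print(Ro.from_quat(s['orientation']).as_matrix().round(3), s['ee_pos'])
E
```

```text
0.14824867789698593 [ 0.57612994 -0.01624137] [[ 0.3  1.1]
 [ 0.7 -0.8]
 [-0.3 -0.1]
 [-0.8 -0.2]]
post R [ 0.61419936 -0.12789198] [ 0.02116036 -0.11604903] 0.5546386878554165
post L [0.58212721 0.04736204] [0.01532611 0.06201993] 0.4243665442136602
postin [ 0.59731978 -0.0904252 ]
knob [ 0.50978703 -0.14748016]
knobend [ 0.56912891 -0.13861778]
hx [0.98903128 0.14770625]
[[ 0.959  0.282 -0.001]
 [ 0.282 -0.959  0.002]
 [-0.    -0.002 -1.   ]] [ 0.19016553 -0.64715735  0.23839502]
```

```bash
python3 - <<'E'
from h import *
d=dict(np.load('top0.npz'))
for u,v in((555,300),(542,300),(570,215),(605,376),(600,271),(620,440),(580,140)): print(u,v,pt(d,u,v).round(3))
d=dict(np.load('side0.npz'))
for u,v in((433,140),(535,205),(590,155)): print(u,v,pt(d,u,v).round(3))
E
```

```text
555 300 [ 0.408 -0.537  0.084]
542 300 [ 0.405 -0.536  0.027]
570 215 [ 0.589 -0.543  0.139]
605 376 [ 0.249 -0.631  0.103]
600 271 [ 0.473 -0.634  0.09 ]
620 440 [ 0.081 -0.727 -0.001]
580 140 [ 0.776 -0.613  0.06 ]
433 140 [ 0.597 -0.543  0.115]
535 205 [ 0.265 -0.544  0.066]
590 155 [ 0.244 -0.752  0.143]
```

Emit:
{"name": "drive_tool", "arguments": {
  "series": [
    {"gripper": 0, "x": 0, "y": 0, "z": -20, "roll": 4},
    {"gripper": 0, "x": 0, "y": 0, "z": -30, "roll": 3.9},
    {"gripper": 0, "x": 0, "y": 0, "z": -20, "roll": 0}
  ]
}}

```text
time: 0.4
ee_pos: [0.1904, -0.6478, 0.3106]
orientation: [0.997, 0.073, 0.0, 0.0]
force: [0.7, -0.7, 0.6]
finger_gap: 0.044
```

Box height is 0.14 m, so there is plenty of clearance at 0.31 m. Moving over.

Emit:
{"name": "drive_tool", "arguments": {
  "series": [
    {"gripper": 0, "x": 25, "y": -22, "z": 0, "roll": 0},
    {"gripper": 0, "x": 32, "y": -27, "z": 0, "roll": 0},
    {"gripper": 0, "x": 32, "y": -27, "z": 0, "roll": 0},
    {"gripper": 0, "x": 32, "y": -27, "z": 0, "roll": 0},
    {"gripper": 0, "x": 32, "y": -27, "z": 0, "roll": 0}
  ]
}}

```text
time: 0.9
ee_pos: [0.3232, -0.4949, 0.3089]
orientation: [0.997, 0.074, -0.0, -0.0]
force: [-0.2, -0.9, 0.3]
finger_gap: -0.0
```

Emit:
{"name": "drive_tool", "arguments": {
  "series": [
    {"gripper": 0, "x": 32, "y": -27, "z": 0, "roll": 0},
    {"gripper": 0, "x": 32, "y": -27, "z": 0, "roll": 0},
    {"gripper": 0, "x": 32, "y": -27, "z": 0, "roll": 0},
    {"gripper": 0, "x": 32, "y": -27, "z": 0, "roll": 0},
    {"gripper": 0, "x": 32, "y": -27, "z": 0, "roll": 0}
  ]
}}

```text
time: 1.4
ee_pos: [0.4615, -0.3379, 0.309]
orientation: [0.997, 0.074, -0.0, -0.0]
force: [1.2, -0.4, 0.1]
finger_gap: 0.0
```

Emit:
{"name": "drive_tool", "arguments": {
  "series": [
    {"gripper": 0, "x": 32, "y": -27, "z": 0, "roll": 0},
    {"gripper": 0, "x": 32, "y": -27, "z": 0, "roll": 0},
    {"gripper": 0, "x": 32, "y": -27, "z": 20, "roll": 0},
    {"gripper": 0, "x": 25, "y": -20, "z": 20, "roll": 0},
    {"gripper": 0, "x": 0, "y": 0, "z": 0, "roll": 0}
  ]
}}

```text
time: 1.9
ee_pos: [0.5669, -0.2152, 0.2658]
orientation: [0.997, 0.078, -0.002, -0.003]
force: [0.2, 0.4, -1.1]
finger_gap: 0.0001
```

```bash
cat > where.py <<'E'
from h import *
from scipy.spatial.transform import Rotation as Ro
th=.1482;o=np.array([.5761,-.0162]);R=np.array([[np.cos(th),-np.sin(th)],[np.sin(th),np.cos(th)]])
def where():
    s=ctrl.sense();M=Ro.from_quat(s['orientation']).as_matrix()
    print('t',s['time'],'winder xy mm',(R.T@(s['ee_pos'][:2]-o)*1000).round(1),'z',(s['ee_pos'][2]*1000).round(1),'yaw err deg',np.degrees(np.arctan2(M[1,0],M[0,0])-th).round(2),'tilt',M[:,2].round(3),'F winder',np.r_[R.T@s['force'][:2],s['force'][2]].round(1),s['finger_gap'])
if __name__=='__main__': where()
E
python3 where.py
```

```text
t 1.9 winder xy mm [ -38.5 -195.5] z 265.8 yaw err deg 0.51 tilt [-0.004  0.005 -1.   ] F winder [ 0.3  0.4 -1.1] 0.00011485740353638228
```

Emit:
{"name": "drive_tool", "arguments": {
  "series": [
    {"gripper": 0, "x": 20, "y": -10, "z": 20, "roll": 0.5},
    {"gripper": 0, "x": 20, "y": -18, "z": 35, "roll": 0},
    {"gripper": 0, "x": 14, "y": -14, "z": 30, "roll": 0},
    {"gripper": 0, "x": 0, "y": 0, "z": 25, "roll": 0},
    {"gripper": 0, "x": 0, "y": 0, "z": 0, "roll": 0}
  ]
}}

```text
time: 2.4
ee_pos: [0.6103, -0.1721, 0.1552]
orientation: [0.998, 0.07, -0.004, -0.001]
force: [-1.1, -0.3, -0.9]
finger_gap: 0.0
```

```bash
python3 where.py; python3 - <<'E'
from h import *
d=cam('side'); cv2.imwrite('pics/side1.png',cv2.resize(d['pixels'][60:300,200:520],None,fx=2.4,fy=2.4))
s=ctrl.sense(); print('tip px', proj(d,s['ee_pos']-np.array([0,0,.008])))
E
```

```text
t 2.4 winder xy mm [  10.8 -159.3] z 155.2 yaw err deg -0.48 tilt [-0.009  0.002 -1.   ] F winder [-1.1 -0.1 -0.9] 1.2602745509759985e-05
tip px (np.float64(339.4711020556876), np.float64(172.24434931447556))
```

View pics/side1.png

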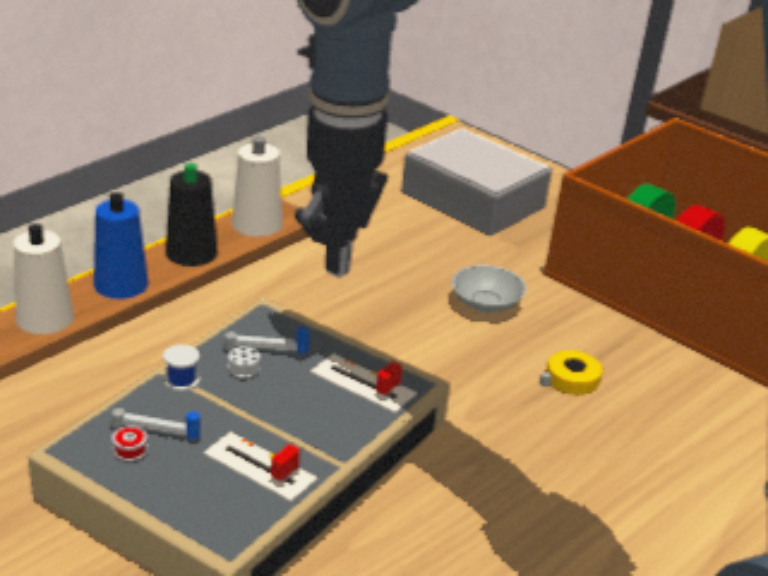

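The shut fingertips show at crop (340,275), and I predicted (335,269), so the 8 mm overhang holds for the shut gripper. Descending beside the right post.

Emit:
{"name": "drive_tool", "arguments": {
  "series": [
    {"gripper": 0, "x": 0, "y": 0, "z": 0, "roll": 0},
    {"gripper": 0, "x": 2, "y": 0, "z": 25, "roll": 0},
    {"gripper": 0, "x": 2, "y": 0, "z": 25, "roll": 0},
    {"gripper": 0, "x": 0, "y": 0, "z": 14, "roll": 0},
    {"gripper": 0, "x": 0, "y": 0, "z": 0, "roll": 0}
  ]
}}

```text
time: 2.95
ee_pos: [0.6163, -0.1725, 0.0946]
orientation: [0.998, 0.069, -0.001, -0.0]
force: [-0.9, -0.2, 0.2]
finger_gap: 0.0001
```

```bash
python3 where.py
```

```text
t 2.95 winder xy mm [  16.6 -160.5] z 94.6 yaw err deg -0.57 tilt [-0.002  0.    -1.   ] F winder [-0.9 -0.   0.2] 7.739138665783877e-05
```

Emit:
{"name": "drive_tool", "arguments": {
  "series": [
    {"gripper": 0, "x": -1, "y": 0, "z": 7, "roll": 0},
    {"gripper": 0, "x": 0, "y": -8, "z": 0, "roll": 0},
    {"gripper": 0, "x": 0, "y": -8, "z": 0, "roll": 0},
    {"gripper": 0, "x": 0, "y": -8, "z": 0, "roll": 0},
    {"gripper": 0, "x": 0, "y": -8, "z": 0, "roll": 0}
  ]
}}

```text
time: 3.45
ee_pos: [0.6104, -0.1421, 0.0888]
orientation: [0.998, 0.069, -0.001, 0.002]
force: [-2.9, -4.7, 1.5]
finger_gap: 0.0001
```

Emit:
{"name": "drive_tool", "arguments": {
  "series": [
    {"gripper": 0, "x": 0, "y": -8, "z": 0, "roll": 0},
    {"gripper": 0, "x": 0, "y": -8, "z": 0, "roll": 0},
    {"gripper": 0, "x": 0, "y": -4, "z": 0, "roll": 0},
    {"gripper": 0, "x": 0, "y": 0, "z": 0, "roll": 0}
  ]
}}

```text
time: 3.85
ee_pos: [0.6095, -0.1186, 0.0887]
orientation: [0.998, 0.07, 0.001, -0.001]
force: [-0.3, -1.0, 0.1]
finger_gap: -0.0001
```

```bash
python3 where.py; python3 - <<'E'
from h import *
d=cam('side'); cv2.imwrite('pics/side2.png',cv2.resize(d['pixels'][140:300,220:420],None,fx=4,fy=3.75,interpolation=cv2.INTER_CUBIC))
E
```

```text
t 3.85 winder xy mm [  17.9 -106.2] z 88.7 yaw err deg -0.41 tilt [ 0.001  0.001 -1.   ] F winder [-0.4 -1.   0.1] -7.755166750914264e-05
```

View pics/side2.png

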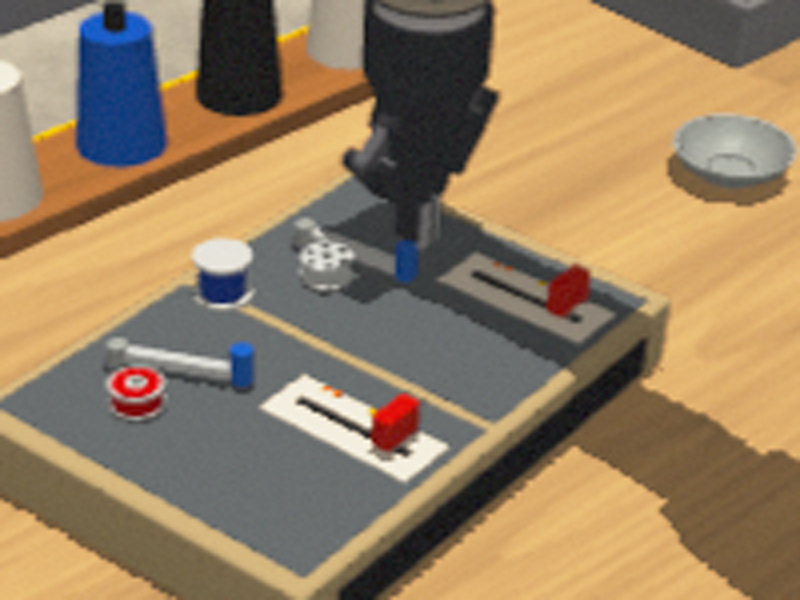

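The post (crop 405,260) is moving in ahead of the fingers. Continuing gently to the stop.

Emit:
{"name": "drive_tool", "arguments": {
  "series": [
    {"gripper": 0, "x": -2, "y": -3, "z": 0, "roll": 0},
    {"gripper": 0, "x": -2, "y": -3, "z": 0, "roll": 0},
    {"gripper": 0, "x": 0, "y": -1, "z": 0, "roll": 0},
    {"gripper": 0, "x": 0, "y": 0, "z": 0, "roll": 0}
  ]
}}

```text
time: 4.3
ee_pos: [0.604, -0.1139, 0.0884]
orientation: [0.998, 0.07, 0.0, -0.0]
force: [-0.6, 0.0, 0.7]
finger_gap: -0.0001
```

```bash
python3 where.py
```

```text
t 4.3 winder xy mm [  13.1 -100.7] z 88.4 yaw err deg -0.5 tilt [ 0.  0. -1.] F winder [-0.6  0.1  0.7] -6.270070494364719e-05
```

Emit:
{"name": "drive_tool", "arguments": {
  "series": [
    {"gripper": 0, "x": 0, "y": -2, "z": 0, "roll": 0},
    {"gripper": 0, "x": 0, "y": -2, "z": 0, "roll": 0},
    {"gripper": 0, "x": 0, "y": 0, "z": 0, "roll": 0}
  ]
}}

```text
time: 4.6
ee_pos: [0.6036, -0.1118, 0.0886]
orientation: [0.998, 0.069, 0.0, 0.001]
force: [0.6, -4.6, 2.4]
finger_gap: 0.0001
```

Emit:
{"name": "drive_tool", "arguments": {
  "series": [
    {"gripper": 0, "x": 0, "y": -2, "z": 0, "roll": 0},
    {"gripper": 0, "x": 0, "y": 0, "z": 0, "roll": 0}
  ]
}}

```text
time: 4.8
ee_pos: [0.6036, -0.1115, 0.0887]
orientation: [0.998, 0.069, 0.0, 0.002]
force: [1.0, -7.8, 0.5]
finger_gap: 0.0001
```

```bash
python3 where.py; python3 - <<'E'
from h import *
for n in('top','side'):
  d=cam(n); b=(150,290,300,400) if n=='top' else (170,250,270,390)
  cv2.imwrite(f'pics/{n}3.png',cv2.resize(d['pixels'][b[0]:b[1],b[2]:b[3]],None,fx=4,fy=4,interpolation=cv2.INTER_CUBIC))
E
```

```text
t 4.8 winder xy mm [ 13.1 -98.3] z 88.7 yaw err deg -0.62 tilt [ 0.001 -0.004 -1.   ] F winder [-0.2 -7.8  0.5] 0.0001264500446861196
```

View pics/side3.png

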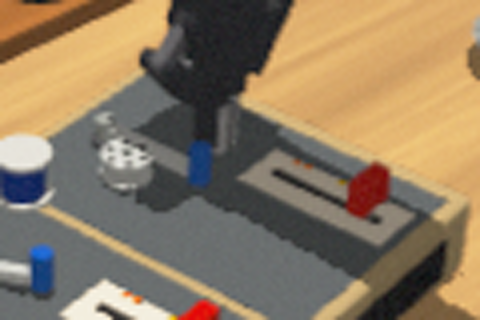

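The stop is reached: the tool is at winder y = -98.3 mm (expected -98) with reaction force rising to 7.8 N and no more motion. Backing off, up, and to in front of the right knob.

Emit:
{"name": "drive_tool", "arguments": {
  "series": [
    {"gripper": 0, "x": 0, "y": 14, "z": 0, "roll": 0},
    {"gripper": 0, "x": 0, "y": 10, "z": -10, "roll": 0},
    {"gripper": 0, "x": 0, "y": 0, "z": -25, "roll": 0},
    {"gripper": 0, "x": 0, "y": 0, "z": -25, "roll": 0},
    {"gripper": 0, "x": -10, "y": 0, "z": 0, "roll": 0}
  ]
}}

```text
time: 5.4
ee_pos: [0.6, -0.133, 0.1525]
orientation: [0.998, 0.07, 0.004, 0.0]
force: [-0.0, -0.1, -0.5]
finger_gap: -0.0001
```

Emit:
{"name": "drive_tool", "arguments": {
  "series": [
    {"gripper": 0, "x": -30, "y": 0, "z": 0, "roll": 0},
    {"gripper": 0, "x": -30, "y": 0, "z": 0, "roll": 0},
    {"gripper": 0, "x": -30, "y": 0, "z": 0, "roll": 0},
    {"gripper": 0, "x": -28, "y": 0, "z": 0, "roll": 0},
    {"gripper": 0, "x": 0, "y": 0, "z": 0, "roll": 0}
  ]
}}

```text
time: 5.9
ee_pos: [0.475, -0.1505, 0.1476]
orientation: [0.998, 0.068, -0.003, -0.0]
force: [0.3, -0.1, -1.4]
finger_gap: -0.0001
```

```bash
python3 where.py; python3 - <<'E'
from meas import *
from where import R,o
d=cam('top')
for k,z in(('blue',.092),('red',.091)):
  for c,s in blobs(d,k):
    w=R.T@(ray(d,*c,z)[:2]-o)*1000
    if abs(w[0])<130 and abs(w[1])<180: print(k,c.round(1),s[4],w.round(1))
cv2.imwrite('pics/top4.png',cv2.resize(d['pixels'][150:290,230:410],None,fx=4,fy=4,interpolation=cv2.INTER_CUBIC))
E
```

```text
t 5.9 winder xy mm [-119.9 -117.9] z 147.6 yaw err deg -0.67 tilt [-0.005  0.    -1.   ] F winder [ 0.3 -0.1 -1.4] -0.00011122895662025999
blue [353.7 211. ] 26 [  9.4 -75.4]
blue [292.  216.3] 27 [15.4 62. ]
red [267.1 205. ] 57 [ 47.9 113.7]
red [303.4 259.9] 58 [-84.   49.1]
```

View pics/top4.png

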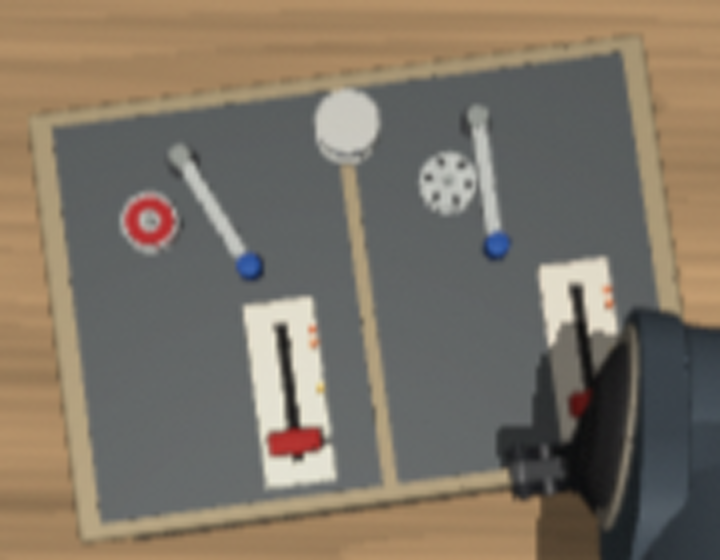

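The right post is now at winder (9.4, -75.4), so the paddle is fully in. The rest is unchanged. Descending in front of the right knob.

Emit:
{"name": "drive_tool", "arguments": {
  "series": [
    {"gripper": 0, "x": 0, "y": 1, "z": 20, "roll": 0},
    {"gripper": 0, "x": 0, "y": 1, "z": 25, "roll": 0},
    {"gripper": 0, "x": 0, "y": 0, "z": 20, "roll": 0},
    {"gripper": 0, "x": 0, "y": 0, "z": 0, "roll": 0}
  ]
}}

```text
time: 6.35
ee_pos: [0.4789, -0.1508, 0.081]
orientation: [0.998, 0.07, -0.002, -0.001]
force: [0.2, -0.2, -0.1]
finger_gap: 0.0002
```

```bash
python3 where.py; python3 - <<'E'
from h import *
d=cam('side')
cv2.imwrite('pics/side5.png',cv2.resize(d['pixels'][160:280,280:420],None,fx=5,fy=5,interpolation=cv2.INTER_CUBIC))
E
```

```text
t 6.35 winder xy mm [-116.  -118.8] z 81.0 yaw err deg -0.48 tilt [-0.005  0.002 -1.   ] F winder [ 0.1 -0.2 -0.1] 0.00022220392357707867
```

View pics/side5.png

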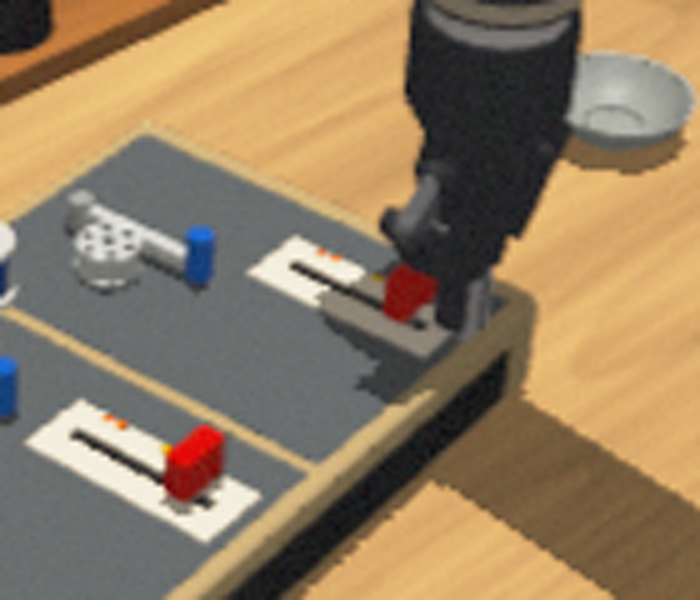

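The fingertips (crop 465,310) stand in front of the right knob (410,290). Pushing.

Emit:
{"name": "drive_tool", "arguments": {
  "series": [
    {"gripper": 0, "x": 10, "y": 0, "z": 0, "roll": 0},
    {"gripper": 0, "x": 10, "y": 0, "z": 0, "roll": 0},
    {"gripper": 0, "x": 10, "y": 0, "z": 0, "roll": 0},
    {"gripper": 0, "x": 10, "y": 0, "z": 0, "roll": 0}
  ]
}}

```text
time: 6.8
ee_pos: [0.5219, -0.1458, 0.0841]
orientation: [0.998, 0.07, 0.002, 0.0]
force: [-1.8, 0.2, 0.7]
finger_gap: 0.0002
```

Emit:
{"name": "drive_tool", "arguments": {
  "series": [
    {"gripper": 0, "x": 10, "y": 0, "z": 0, "roll": 0},
    {"gripper": 0, "x": 8, "y": 0, "z": 0, "roll": 0},
    {"gripper": 0, "x": 6, "y": 0, "z": 0, "roll": 0},
    {"gripper": 0, "x": 0, "y": 0, "z": 0, "roll": 0}
  ]
}}

```text
time: 7.2
ee_pos: [0.5455, -0.1424, 0.0835]
orientation: [0.998, 0.07, 0.002, 0.0]
force: [0.2, -0.3, 0.1]
finger_gap: -0.0002
```

```bash
python3 where.py
```

```text
t 7.2 winder xy mm [ -48.9 -120.3] z 83.5 yaw err deg -0.48 tilt [ 0.003  0.    -1.   ] F winder [ 0.2 -0.3  0.1] -0.00015672478021162703
```

Emit:
{"name": "drive_tool", "arguments": {
  "series": [
    {"gripper": 0, "x": 3, "y": 0, "z": 0, "roll": 0},
    {"gripper": 0, "x": 3, "y": 0, "z": 0, "roll": 0},
    {"gripper": 0, "x": 0, "y": 0, "z": 0, "roll": 0}
  ]
}}

```text
time: 7.5
ee_pos: [0.5497, -0.142, 0.0833]
orientation: [0.998, 0.07, 0.0, 0.0]
force: [-1.9, -0.3, 0.6]
finger_gap: 0.0001
```

Emit:
{"name": "drive_tool", "arguments": {
  "series": [
    {"gripper": 0, "x": 1, "y": 0, "z": 0, "roll": 0},
    {"gripper": 0, "x": 0, "y": 0, "z": 0, "roll": 0}
  ]
}}

```text
time: 7.7
ee_pos: [0.5502, -0.1419, 0.0833]
orientation: [0.998, 0.069, -0.0, 0.0]
force: [-0.8, 0.1, 0.6]
finger_gap: -0.0002
```

```bash
python3 where.py
```

```text
t 7.7 winder xy mm [ -44.2 -120.5] z 83.3 yaw err deg -0.53 tilt [-0. -0. -1.] F winder [-0.7  0.2  0.6] -0.00017097450459127098
```

Emit:
{"name": "drive_tool", "arguments": {
  "series": [
    {"gripper": 0, "x": 2, "y": 0, "z": 0, "roll": 0},
    {"gripper": 0, "x": 1, "y": 0, "z": 0, "roll": 0},
    {"gripper": 0, "x": 0, "y": 0, "z": 0, "roll": 0}
  ]
}}

```text
time: 8.0
ee_pos: [0.5516, -0.1417, 0.0832]
orientation: [0.998, 0.069, -0.002, 0.0]
force: [-4.8, -0.5, 4.1]
finger_gap: 0.0001
```

```bash
python3 where.py
```

```text
t 8.0 winder xy mm [ -42.7 -120.5] z 83.2 yaw err deg -0.54 tilt [-0.004 -0.    -1.   ] F winder [-4.8  0.3  4.1] 9.097152041662065e-05
```

End stop: tool at -42.7 (expected -43) with force rising. Retreating.

Emit:
{"name": "drive_tool", "arguments": {
  "series": [
    {"gripper": 0, "x": -12, "y": 0, "z": 0, "roll": 0},
    {"gripper": 0, "x": -10, "y": 0, "z": 0, "roll": 0},
    {"gripper": 0, "x": 0, "y": 0, "z": -25, "roll": 0},
    {"gripper": 0, "x": 0, "y": 0, "z": -40, "roll": 0},
    {"gripper": 0, "x": 0, "y": 0, "z": -40, "roll": 0}
  ]
}}

```text
time: 8.5
ee_pos: [0.5305, -0.1445, 0.1891]
orientation: [0.998, 0.069, -0.0, -0.0]
force: [1.0, -0.3, -0.5]
finger_gap: -0.0
```

Emit:
{"name": "drive_tool", "arguments": {
  "series": [
    {"gripper": 0, "x": 0, "y": 30, "z": -20, "roll": 0},
    {"gripper": 0, "x": 0, "y": 35, "z": 0, "roll": 0},
    {"gripper": 0, "x": 0, "y": 35, "z": 0, "roll": 0},
    {"gripper": 0, "x": 0, "y": 35, "z": 0, "roll": 0},
    {"gripper": 0, "x": 0, "y": 0, "z": 0, "roll": 0}
  ]
}}

```text
time: 9.0
ee_pos: [0.5489, -0.2848, 0.208]
orientation: [0.998, 0.065, 0.0, 0.002]
force: [-1.0, -0.4, -0.1]
finger_gap: 0.0
```

```bash
python3 where.py; python3 - <<'E'
from meas import *
from where import R,o
d=cam('top')
for k,z in(('blue',.092),('red',.091)):
  for c,s in blobs(d,k):
    w=R.T@(ray(d,*c,z)[:2]-o)*1000
    if abs(w[0])<130 and abs(w[1])<180: print(k,c.round(1),s[4],w.round(1))
cv2.imwrite('pics/top6.png',d['pixels'])
d=cam('side');cv2.imwrite('pics/side6.png',d['pixels'])
E
```

```text
t 9.0 winder xy mm [ -66.6 -261.7] z 208.0 yaw err deg -1.01 tilt [ 0.001 -0.004 -1.   ] F winder [-1.  -0.3 -0.1] 1.185921673893248e-06
blue [353.7 211. ] 26 [  9.4 -75.4]
blue [292.  216.3] 27 [15.4 62. ]
red [267.1 205. ] 57 [ 47.9 113.7]
red [375.3 223.7] 67 [ -25.  -119.3]
red [303.5 259.9] 58 [-83.9  49. ]
```

View pics/top6.png

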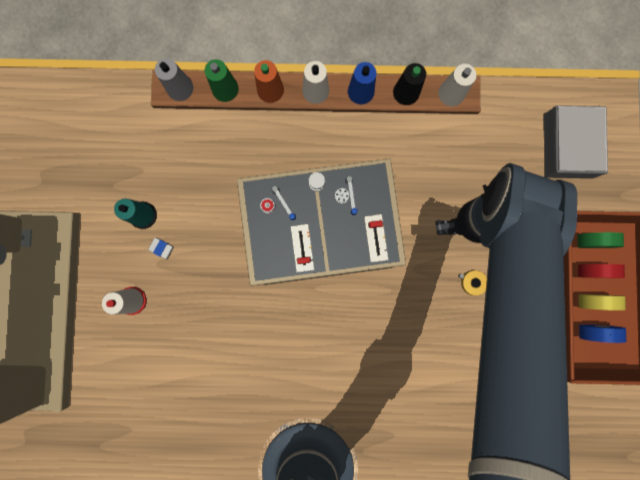

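View pics/side6.png

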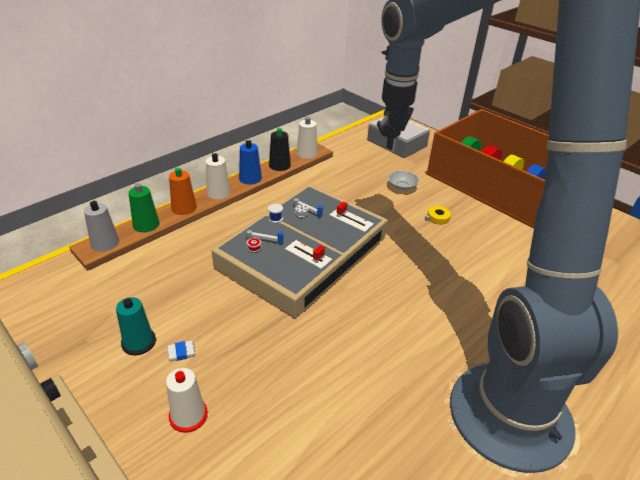

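The right knob at top pixel (375,224) is at winder x = -25.0 mm, the end stop. The post at (354,211) is fully in, the left half is unchanged, and both bobbins are seated at (342,196) and (267,205). The arm is clear, so I'm handing in.

```bash
python3 -c "
from workcell import ctrl
print(ctrl.sign_off())"
```

```text
the job is handed in; nothing more can be done
None
```

The winder is started on its empty bobbin, which was on the right half, and the job is handed in at about 9 s of the 35 s. The hand-in reports no verdict.

With the fingers shut, I first pushed the right paddle in until it stopped; the reaction rose to 7.8 N with no further travel. Then I pushed the right red lever past its first notch to the second stop, backed off and moved the arm clear.

The last camera checks, in the winder's frame:

| Item | Measured (mm) | Expected (mm) |
|---|---|---|
| Right post, fully in | (9.4, -75.4) | (10, -76.5) |
| Right knob, second stop | (-25.0, -119.3) | (-25, -120) |
| Left post | (15.4, 62.0) | unchanged from the start |
| Left knob, off | (-83.9, 49.0) | (-85, 50) |

- **Bobbins and bystanders:** both bobbins are seated on their spindles, and the bystanders in view look untouched. In the last pictures I checked the bare bobbin and the bystanders only by eye. The pin dish was hidden in the top view but visible in the side view.
- **Disagreements:** none beyond 1 to 2 mm of measuring error. The left paddle measured about 0.18 rad in from its fully out position before I moved anything, and it stayed there, under the 0.33 rad limit.

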